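# Unbar the pressing boards and lean them to dry

### The job

Lift the retaining bar with the black tab out of the carrier's two open brackets and lay it down on the worktop, clear of both stands. Then take the two plywood boards out of the carrier and lean both, side by side and same end up, on the drying stand: lower ends in the groove farther from the rail, tops resting back on the rail, so that they stand squarely at the gentler of its two slopes. Set things down rather than dropping them, and leave the other things on the worktop where they are.

Things in the scene. Friction and masses are not known exactly. Their poses are not given: they have to be found in the camera images.
- bar: aluminium retaining bar with a black grip tab, 0.15 kg: bar 14 (x) x 262 (y) x 12 tall. Origin: centre of its underside; y along the bar, z up. Starts with its ends loose in the carrier's two open-topped brackets (slots 20 wide, walls 16 high), underside 132 above the worktop, 3 above the boards' top edges. Lift it straight up more than 20 to free it. (mm)
- bar_tab (a point): middle of the bar's upright black tab: 14 (x) x 45 (y) x 30 tall, 27 above the bar's underside (mm)
- bar_end_l (a point): middle of the end face of the bar at its +y end, 6 above the underside (mm)
- bar_end_r (a point): the same at its -y end (mm)
- carrier: fixed grey carrier that holds the boards under the bar: base plate 150 x 262 x 12, foot rib, steel rail, two end posts (at y = +-115, 12 thick) with an open bracket on each, to 148 high. Origin: on the worktop, under the middle of the rail's length; x away from the robot's side (boards lean toward -x), y along the rail, z up. (mm)
- stand: fixed grey drying stand without brackets: base plate 150 x 262 x 12, steel rail (10 dia) along y at x = -1, z = 76, end posts 92 tall (inner faces y = +-109), two foot grooves beyond the rail, behind ribs 4 thick, 8 tall, 204 long. Origin: on the worktop, under the middle; x away from the robot's side, y along the rail, z up. Boards lean toward -x. (mm)
- far_groove (a point): floor of the stand's farther groove, mid length: x = 55, y = 0, z = 12 in the stand's frame. The groove is open from x = 41.4 to 61.3. A board settled in it leans 38 degrees from vertical, its origin at x = 58, z = 14.5, on the rail 85 up its underside. In the nearer groove it would lean 22 degrees (wrong). (mm)
- board_1: flat plywood board, paper sheet on its upper face, 8 thick (x) x 80 wide (y) x 130 long (z), 0.09 kg. Origin: centre of the lower end face; z up along the board, x its face normal. Starts in the carrier beside its twin (centres 92 to 112 apart), leaning 30 degrees from vertical, top toward the robot's side. A rail supports its underside 80 up from the lower end. (mm)
- board_1_top (a point): centre of the upper end face of board_1, 130 up the board from its origin (mm)
- board_2: flat plywood board, paper sheet on its upper face, 8 thick (x) x 80 wide (y) x 130 long (z), 0.09 kg. Origin: centre of the lower end face; z up along the board, x its face normal. Starts in the carrier beside its twin (centres 92 to 112 apart), leaning 30 degrees from vertical, top toward the robot's side. A rail supports its underside 80 up from the lower end. (mm)
- board_2_top (a point): centre of the upper end face of board_2, 130 up from its origin (mm)
- vial_black: bystander, to be left alone: small clear vial with black cap, 24 dia x 62 tall mm. Origin: centre of its underside.
- stopper: bystander, to be left alone: rubber stopper, 32 dia x 28 tall mm. Origin: centre of its underside.
- petri_a: bystander, to be left alone: lidded petri dish, 92 dia x 16 tall mm. Origin: centre of its underside.
- dropper: bystander, to be left alone: dropper bottle, 33 dia x 100 tall mm. Origin: centre of its underside.
- vial_white: bystander, to be left alone: small clear vial with white cap, 24 dia x 62 tall mm. Origin: centre of its underside.
- glue: bystander, to be left alone: glue stick, 28 dia x 92 tall, standing mm. Origin: centre of its underside.

How it is judged:
On the way, in this order (a step that is already met when the one before it is completed fails the run):
1. the bar lies released on the worktop, both boards still in the carrier (height (world z) of bar below 0.011 m and height (world z) of each of bar_end_l, bar_end_r below 0.016 m and contact force between bar and carrier below 0.05 N and contact force between bar and stand below 0.05 N and linear speed of bar below 0.02 m/s and angular speed of bar below 0.2 rad/s and contact force between bar and the fingers below 0.05 N and distance of each of board_1, board_2 from where it was at the start of the episode below 0.03 m), for 0.2 s.
2. at least one board leans released in the farther groove of the drying stand (((x of board_1 in the frame of stand between 0.05 and 0.068 m and z of board_1 in the frame of stand between 0.009 and 0.022 m and y of board_1 in the frame of stand between -0.085 and 0.085 m and angle between the z axis of board_1 and the z axis of stand, either way round between 0.593412 and 0.733038 rad and angle between the y axis of board_1 and the y axis of stand, either way round below 0.12 rad and x of board_1_top in the frame of stand below 0 m and linear speed of board_1 below 0.02 m/s and angular speed of board_1 below 0.2 rad/s and contact force between board_1 and the fingers below 0.05 N) or (x of board_2 in the frame of stand between 0.05 and 0.068 m and z of board_2 in the frame of stand between 0.009 and 0.022 m and y of board_2 in the frame of stand between -0.085 and 0.085 m and angle between the z axis of board_2 and the z axis of stand, either way round between 0.593412 and 0.733038 rad and angle between the y axis of board_2 and the y axis of stand, either way round below 0.12 rad and x of board_2_top in the frame of stand below 0 m and linear speed of board_2 below 0.02 m/s and angular speed of board_2 below 0.2 rad/s and contact force between board_2 and the fingers below 0.05 N))), for 0.2 s.
At the end, for the whole second after the job is handed in: Bar flat on the worktop (within 11 mm), touching neither carrier nor stand; both boards' lower ends in the stand's farther groove (centre at x 50-68, z 9-22, y within 85 mm of the stand's middle), leaning on the rail at 34 to 42 degrees, square within 7 degrees; all released, at rest (height (world z) of bar below 0.011 m and height (world z) of each of bar_end_l, bar_end_r below 0.016 m and contact force between bar and carrier below 0.05 N and contact force between bar and stand below 0.05 N and linear speed of each of bar, board_1, board_2 below 0.02 m/s and angular speed of each of bar, board_1, board_2 below 0.2 rad/s and contact force between each of bar, board_1, board_2 and the fingers below 0.05 N and x of board_1 in the frame of stand between 0.05 and 0.068 m and z of board_1 in the frame of stand between 0.009 and 0.022 m and y of board_1 in the frame of stand between -0.085 and 0.085 m and angle between the z axis of board_1 and the z axis of stand, either way round between 0.593412 and 0.733038 rad and angle between the y axis of each of board_1, board_2 and the y axis of stand, either way round below 0.12 rad and x of each of board_1_top, board_2_top in the frame of stand below 0 m and x of board_2 in the frame of stand between 0.05 and 0.068 m and z of board_2 in the frame of stand between 0.009 and 0.022 m and y of board_2 in the frame of stand between -0.085 and 0.085 m and angle between the z axis of board_2 and the z axis of stand, either way round between 0.593412 and 0.733038 rad).
It fails at once if a board leaves its place before the bar is out (distance of bar from where it was at the start of the episode below 0.03 m and distance of any of board_1, board_2 from where it was at the start of the episode above 0.03 m).
It fails at once if the bar is dropped through the air (contact force between bar and anything else below 0.005 N and height (world z) of bar above 0.045 m and distance of bar from where it was at the start of the episode above 0.03 m).
It fails at once if the first board is dropped through the air (contact force between board_1 and anything else below 0.005 N and height (world z) of board_1 above 0.045 m and distance of board_1 from where it was at the start of the episode above 0.03 m).
It fails at once if the second board is dropped through the air (contact force between board_2 and anything else below 0.005 N and height (world z) of board_2 above 0.045 m and distance of board_2 from where it was at the start of the episode above 0.03 m).
It fails at once if a bystander is pushed away or knocked over (distance of any of vial_black, stopper, petri_a, dropper, vial_white, glue from where it was at the start of the episode above 0.03 m or angle between any of vial_black, stopper, petri_a, dropper, vial_white, glue's own z axis and vertical above 0.5 rad).
It also fails if it takes over 72 s, if anything falls off the work surface, if the arm or the gripper's body presses on something with over 40 N, if the wrist force passes 120 N, or if a joint passes its speed limit or range.

### The arm

A 6-joint arm with a two-finger parallel gripper is mounted at the origin on a cart in front of the work surface, level with it; the furniture and walls round the work are solid. World frame = base frame: x ahead of the robot, y to its left, z up, the work surface at z = 0. Lengths are in m, angles in rad, forces in N, time in s.
With the tool pointing down it reaches from about 0.325 to 0.85 m from the base axis. Payload 15.5 kg.
Tool frame: the origin (TCP) lies midway between the tips of the shut fingers; the grasp point (between the pads) lies 19 mm behind it; z points along the fingers, y is the line along which they close (so a half turn about z gives the same grasp; the last joint's range is limited). The gripper opens to 91 mm and grips with 3 to 60 N. Pads are 32 mm wide; open, the fingers measure 118 mm over their backs; the gripper's body (76 mm by 178 mm) begins 60 mm behind the grasp point.
Start: joints at [1.105, 0.494, 1.345, -0, 1.302, -0.096], TCP at [0.226, 0.583, 0.214] pointing down, gripper open.
Joint ranges: [-2.91, 2.91], [-0.82, 2.16], [0.22, 2.67], [-1.22, 4.37], [0.12, 2.79], [-3.08, 3.08]. Speed limits (rad/s): [1.89, 1.89, 2.57, 3.01, 3.01, 3.01].

### API

Orientations are given as a 3x3 rotation matrix whose columns are the frame's x, y, z axes.
In Python, from cell import manip gives the robot as it stands. The module is installed in compiled form; this text tells all that it offers.
- The arm moves only by the shell command python3 -m handwheel 'ROWS' [FORCE]. ROWS is JSON, a list that holds one entry, the list of rows, each a list of 7 numbers: the shift along the tool's x, y, z in cm, then the turn, a rotation vector about the tool's x, y, z in degrees, then the opening, from -1 (shut) to 1 (fully open). In form: [[[x, y, z, wx, wy, wz, gripper], ...]]. A call has 1 to 8 rows; each row shifts and turns the commanded pose from where the row before left it, along the tool's axes as they then stand; what a row does not reach is not made up. A row lasts 1/8 s, in which the tool goes at most 62.5 mm and 10.7 degrees, less where a joint would pass 70% of its speed; a pose out of reach is approached as far as the arm can. A call is refused whole if a number of a shift passes 6.25 or a number of a turn 10.7, either way. A call with a gripper value outside its range is refused whole. The fingers move at their own pace and stop on an object; FORCE is the grip in N (left out, the last holds). Time passes only in rows, so rows that do not move let the fingers close. It gives the time, the measured TCP pose, the force, the opening and the grip force at its end, in the units of the state.
- manip.observe(): the state, without advancing time (a new reading comes with each control period).
- manip.get_image(name): name is "scene" or "top"; returns a dict with "pixels" (480x640x3 uint8, red, green, blue), "camera_matrix" (3x3 intrinsics, pixels), "k1" (the pictures are not rectified: a ray, as slopes to the right and down, at radius r is drawn at 1 + k1 r^2 times it, then the intrinsics apply), "cam_to_world" (4x4, takes a point from camera to world coordinates). Camera axes: x right, y up, looking along -z (the intrinsics and any distortion apply to the point x, -y, -z); pixel columns grow to the right and rows downward; lengths in m; the calibration is good to about 2 mm. A picture is of the moment at which its call begins. There is no depth.
- manip.close_job(): hands the job in; it is judged then, once.
The state is a dict: "time_s": time; "joint_pos": joint angles; "qvel": joint speeds; "effort": joint torques, N m; "eef_pos": TCP position; "ee_rot": TCP orientation; "contact_force": force on the tool from outside, world axes, zero at the start; "ft_torque": the same for the moment, N m; "finger_gap": opening from 0.0 (shut) to 1.0 (fully open); "gripper_force": force on a finger pad.
Only numpy, scipy, OpenCV 4.12 (cv2) and the standard library are available. Lean on these libraries where they do the work, as an engineer would, in place of code of your own. Each camera call takes 0.05 s, during which the arm holds its last target. There are 200 camera calls.

## Working session

There is one attempt and no reset: what is moved stays moved. The work goes in short steps, Python scripts to look and compute and a shell command to move; the robot and the scene stay as the last step left them, time stands still between calls to the robot, and variables do not carry over. Pictures are saved under pics/ and viewed, at most 10 in all, crops included, and the job is handed in when it is done.

```bash
mkdir -p pics; cat > h.py <<'E'
import numpy as np, cv2
from cell import manip
def grab(name):
    d=manip.get_image(name); return d
def ray(d,uv):
    K=np.array(d["camera_matrix"]);uv=np.atleast_2d(uv).astype(float)
    p=cv2.undistortPoints(uv.reshape(-1,1,2),K,np.array([d["k1"],0,0,0.])).reshape(-1,2)
    T=np.array(d["cam_to_world"]);v=np.c_[p[:,0],-p[:,1],-np.ones(len(p))]@T[:3,:3].T
    return T[:3,3],v
def plane(d,uv,z):
    o,v=ray(d,uv);return o+v*((z-o[2])/v[:,2])[:,None]
def proj(d,P):
    T=np.linalg.inv(np.array(d["cam_to_world"]));p=np.atleast_2d(P)@T[:3,:3].T+T[:3,3]
    x=p[:,0]/-p[:,2];y=-p[:,1]/-p[:,2];s=1+d["k1"]*(x*x+y*y);K=np.array(d["camera_matrix"])
    return np.c_[K[0,0]*x*s+K[0,2],K[1,1]*y*s+K[1,2]]
E
python3 - <<'E'
from h import *
import json
for n in("scene","top"):
    d=grab(n);cv2.imwrite(f"pics/{n}0.png",d["pixels"][:,:,::-1]);print(n,d["k1"],np.round(d["cam_to_world"],3).tolist(),np.round(d["camera_matrix"],1).tolist())
s=manip.observe();print(s)
E
```

```text
scene 0.003596298837853013 [[0.88, 0.208, -0.428, 0.172], [-0.476, 0.367, -0.799, -0.741], [-0.009, 0.907, 0.422, 0.502], [0.0, 0.0, 0.0, 1.0]] [[445.3, 0.0, 321.2], [0.0, 445.3, 242.1], [0.0, 0.0, 1.0]]
top -0.047281520770088674 [[-0.003, 0.995, -0.097, 0.456], [-1.0, -0.004, -0.011, -0.007], [-0.011, 0.097, 0.995, 1.54], [0.0, 0.0, 0.0, 1.0]] [[505.1, 0.0, 325.3], [0.0, 505.1, 235.4], [0.0, 0.0, 1.0]]
{'time_s': 0.1, 'joint_pos': array([ 1.10448722e+00,  4.94147699e-01,  1.34606151e+00,  2.48665203e-05,
        1.30248248e+00, -9.54532722e-02]), 'qvel': array([ 9.12551351e-04, -1.30998190e-03, -3.67443664e-03, -6.48726432e-04,
        2.53427373e-05, -1.21237860e-03]), 'effort': array([ 1.48667077e-03, -8.80238271e+01, -3.82537007e+01,  7.07213092e-02,
        4.81694669e-02, -1.32417085e-05]), 'eef_pos': array([0.2263197 , 0.58222687, 0.21338391]), 'ee_rot': array([[-9.32015093e-01,  3.62419094e-01, -5.15536472e-04],
       [ 3.62419438e-01,  9.32014597e-01, -9.70918732e-04],
       [ 1.28608029e-04, -1.09175135e-03, -9.99999396e-01]]), 'contact_force': array([ 0.06254722, -0.8029298 ,  0.33993382]), 'ft_torque': array([0.0355555 , 0.00166892, 0.01630947]), 'gripper_force': 0.0, 'finger_gap': 1.00020342701465}
```

View pics/scene0.png

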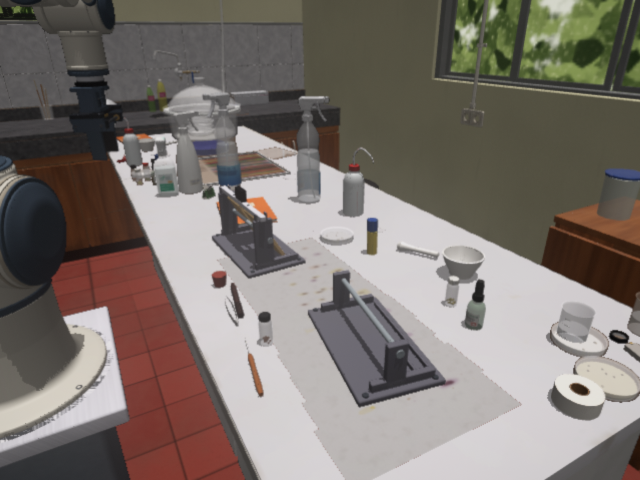

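View pics/top0.png

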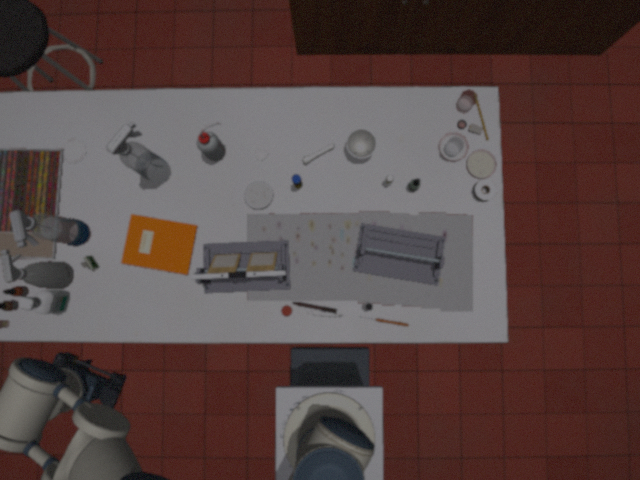

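The scene shows the carrier with bar and tab at about (255,235) and the stand at (375,340). The top view shows the carrier at (246,266), its bar along row ~274, and the stand at (400,254), slightly turned. I'll crop in for detail.

```bash
python3 - <<'E'
from h import *
a=cv2.imread("pics/top0.png")
c1=cv2.resize(a[230:300,190:300],None,fx=7,fy=7,interpolation=cv2.INTER_CUBIC)
cv2.imwrite("pics/c1.png",c1)
c2=cv2.resize(a[215:315,340:460],None,fx=6,fy=6,interpolation=cv2.INTER_CUBIC)
cv2.imwrite("pics/c2.png",c2)
E
```

```text
(no output)
```

View pics/c1.png

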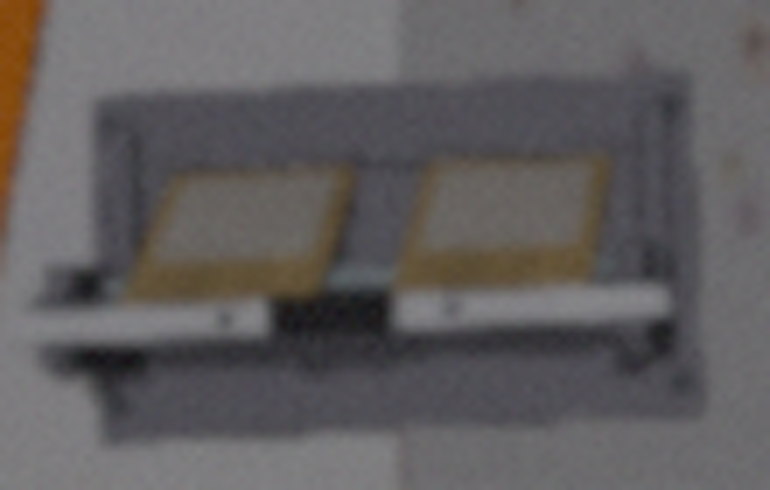

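View pics/c2.png

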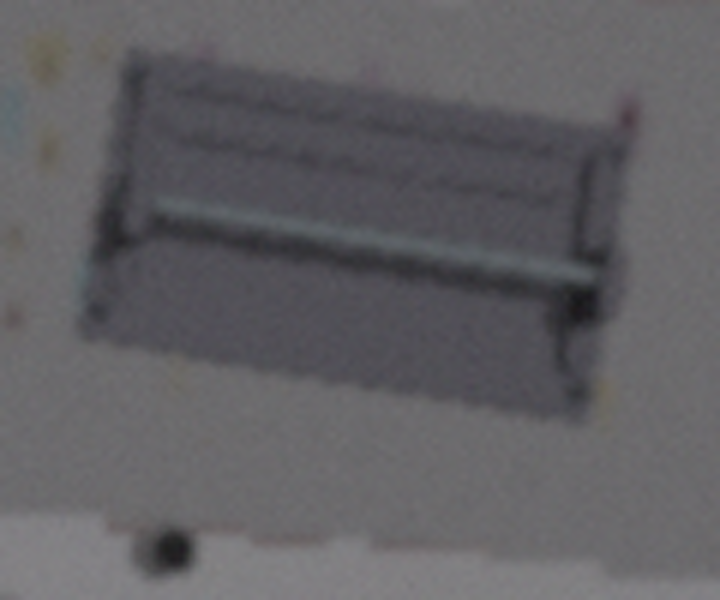

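Crop 1: carrier plate corners (97,97), (688,75), (703,418), (105,440); bar from (27,325) to (668,303), tab x 270–395; boards with paper between rows 160 and 300. Crop 2: stand plate corners (128,50), (632,132), (588,418), (82,335), rail from (155,207) to (603,277).

```bash
cat > m.py <<'E'
from h import *
d=grab("top")
def c1(*p): return (np.array(p)+.5)/7-.5+[190,230]
def c2(*p): return (np.array(p)+.5)/6-.5+[340,215]
def fit(W):
    L=np.array([[75,131],[75,-131],[-75,-131],[-75,131]])/1e3
    c=W.mean(0);H=L.T@(W-c);th=np.arctan2(H[0,1]-H[1,0],H[0,0]+H[1,1])
    R=np.array([[np.cos(th),-np.sin(th)],[np.sin(th),np.cos(th)]]);return c,th,R,(W-c-L@R.T)*1e3
for n,W in(("carrier",plane(d,c1((97,97),(688,75),(703,418),(105,440)),.012)),("stand",plane(d,c2((128,50),(632,132),(588,418),(82,335)),.012))):
    c,th,R,e=fit(W[:,:2]);print(n,c.round(4),np.degrees(th).round(2),e.round(1).tolist())
    if n=="carrier": C=(c,R)
    else: S=(c,R)
b=plane(d,c1((27,325),(668,303)),.144);print("bar",b.round(4).tolist(),np.linalg.norm(b[0]-b[1]),np.degrees(np.arctan2(b[1,0]-b[0,0],b[0,1]-b[1,1])),((b.mean(0)[:2]-C[0])@C[1]).round(4))
print("tab",plane(d,c1((270,315),(395,312)),.174).round(4).tolist())
for q in(((128,300),(322,297)),((398,285),(590,277))):
    w=plane(d,c1(*q),.129);print("boardtop",w.round(4).tolist(),((w[:,:2]-C[0])@C[1]).round(4).tolist())
w=plane(d,c2((155,207),(603,277)),.08);print("rail in stand",((w[:,:2]-S[0])@S[1]).round(4).tolist())
E
python3 m.py
```

```text
carrier [0.5113 0.2493] 2.14 [[-0.2, -1.3], [-1.2, 2.4], [0.4, 1.0], [1.0, -2.1]]
stand [ 0.5488 -0.2137] -9.6 [[-2.3, -1.7], [-1.4, 1.7], [2.4, 2.3], [1.3, -2.3]]
bar [[0.4798, 0.3743, 0.144], [0.4881, 0.1199, 0.144]] 0.2545700797055239 1.867204880055499 [-0.0274 -0.0012]
tab [[0.483, 0.2714, 0.174], [0.4841, 0.2229, 0.174]]
boardtop [[0.49, 0.3378, 0.129], [0.4911, 0.2598, 0.129]] [[-0.018, 0.0892], [-0.0198, 0.0112]]
boardtop [[0.4958, 0.2293, 0.129], [0.4988, 0.1525, 0.129]] [[-0.0162, -0.0194], [-0.0161, -0.0963]]
rail in stand [[-0.0091, 0.1067], [-0.0073, -0.1116]]
```

```bash
cat > p.py <<'E'
from h import *
from scipy.linalg import logm,expm
from scipy.spatial.transform import Rotation as Ro
def plan(p,R,n=None):
    "equal rows (screw) from the measured pose to p,R"
    s=manip.observe();A=np.eye(4);A[:3,:3]=s["ee_rot"];A[:3,3]=s["eef_pos"];B=np.eye(4);B[:3,:3]=R;B[:3,3]=p
    X=np.linalg.inv(A)@B;w=Ro.from_matrix(X[:3,:3]).as_rotvec()
    k=n or int(max(np.ceil(np.linalg.norm(X[:3,3])/.055),np.ceil(np.degrees(np.linalg.norm(w))/10),1))
    D=expm(np.real(logm(X))/k)
    print(k,"rows of",(D[:3,3]*100).round(2).tolist(),np.degrees(Ro.from_matrix(D[:3,:3]).as_rotvec()).round(2).tolist())
def tool(yaw,tilt,base=0):
    "tool x = yawed +y, z down tilted toward yawed +x by tilt (deg)"
    return (Ro.from_euler('z',yaw,degrees=True)*Ro.from_euler('y',-tilt,degrees=True)).as_matrix()@np.array([[0,1,0],[1,0,0],[0,0,-1.]])
E
python3 - <<'E'
from p import *
plan([.484,.247,.24],tool(2,0))
# groove ribs
import m
print((m.plane(m.d,m.c2((180,92),(555,152),(165,130),(560,197)),.014)[:,:2]-m.S[0])@m.S[1]*1e3)
d=m.d
for n,q in dict(vialb=(367,307),stop=(287,310),petri=(259,194),glue=(296,181),vialw=(389,180)).items(): print(n,plane(d,q,.03).round(3))
E
```

```text
8 rows of [-5.59, -0.2, -0.33] [-0.01, 0.0, 8.34]
carrier [0.5113 0.2493] 2.14 [[-0.2, -1.3], [-1.2, 2.4], [0.4, 1.0], [1.0, -2.1]]
stand [ 0.5488 -0.2137] -9.6 [[-2.3, -1.7], [-1.4, 1.7], [2.4, 2.3], [1.3, -2.3]]
bar [[0.4798, 0.3743, 0.144], [0.4881, 0.1199, 0.144]] 0.2545700797055239 1.867204880055499 [-0.0274 -0.0012]
tab [[0.483, 0.2714, 0.174], [0.4841, 0.2229, 0.174]]
boardtop [[0.49, 0.3378, 0.129], [0.4911, 0.2598, 0.129]] [[-0.018, 0.0892], [-0.0198, 0.0112]]
boardtop [[0.4958, 0.2293, 0.129], [0.4988, 0.1525, 0.129]] [[-0.0162, -0.0194], [-0.0161, -0.0963]]
rail in stand [[-0.0091, 0.1067], [-0.0073, -0.1116]]
[[ 55.87016317  99.64983011]
 [ 56.69357573 -92.10033263]
 [ 35.55034736 104.1169772 ]
 [ 34.54754297 -97.88590204]]
vialb [[ 0.389 -0.113  0.03 ]]
stop [[0.381 0.124 0.03 ]]
petri [[0.73  0.211 0.03 ]]
glue [[0.769 0.098 0.03 ]]
vialw [[ 0.771 -0.184  0.03 ]]
```

```bash
python3 -m handwheel '[[[-5.59,-0.2,-0.33,0,0,8.34,1],[-5.59,-0.2,-0.33,0,0,8.34,1],[-5.59,-0.2,-0.33,0,0,8.34,1],[-5.59,-0.2,-0.33,0,0,8.34,1],[-5.59,-0.2,-0.33,0,0,8.34,1],[-5.59,-0.2,-0.33,0,0,8.34,1],[-5.59,-0.2,-0.33,0,0,8.34,1],[-5.59,-0.2,-0.33,0,0,8.34,1]]]' 20
python3 -c "
from p import *
plan([.484,.247,.141],tool(2,0))
d=grab('scene');a=d['pixels'][:,:,::-1]
o=np.vstack([cv2.resize(a[175:285,200:320],(480,440),interpolation=2)])
b=cv2.resize(a[260:400,295:450],(496,448),interpolation=2)[:440]
cv2.imwrite('pics/s1.png',cv2.resize(np.hstack([o,b]),None,fx=.8,fy=.8))
cv2.imwrite('pics/s1s.png',b)
"
```

```text
time_s: 1.2
eef_pos: [0.4847, 0.2453, 0.2403]
ee_rot: [[-0.031, 1.0, 0.0], [1.0, 0.031, -0.0], [-0.0, 0.0, -1.0]]
contact_force: [0.6, 0.2, -0.2]
finger_gap: 0.999
gripper_force: 0.0
2 rows of [0.09, -0.03, 4.96] [0.01, 0.0, -0.12]
```

View pics/s1.png

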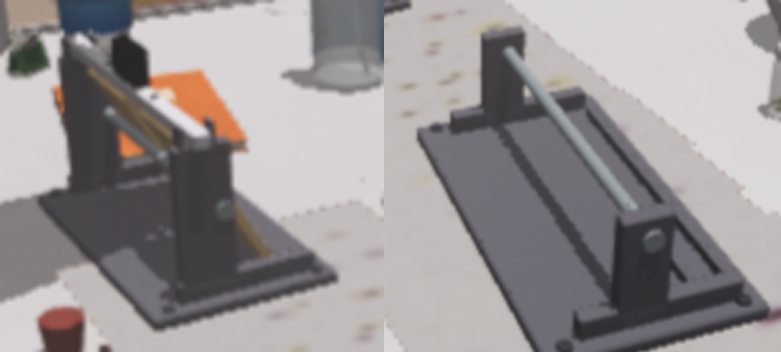

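The scene crop shows the bar still seated with its black tab at (130,60); the stand's rail runs from (508,50) to (630,208), plate corners at (418,132) and (768,310). I'll check the stand pose against these, then go down on the tab.

```bash
python3 -m handwheel '[[[0.1,0,4.95,0,0,0,1],[0,0,4.95,0,0,0,1],[0,0,0,0,0,0,1]]]'
python3 - <<'E'
from p import *
d=grab("scene")
def q(*p): return [295,260]+(np.array(p,float)-[384,0])/2.56
th=np.radians(-9.6);R=np.array([[np.cos(th),-np.sin(th)],[np.sin(th),np.cos(th)]])
c=np.array([.5488,-.2137])
for nm,uv,z in(("cornerL",(418,132),.010),("cornerR",(768,310),.012),("rail ax a",(512,56),.078),("rail b",(628,205),.078),("post topleft near",(482,34),.092),("farpost R top corner",(672,214),.092)):
    w=plane(d,q(uv),z)[:,:2];print(nm,((w-c)@R*1e3).round(1))
s=manip.observe();print(s["eef_pos"],s["contact_force"])
E
```

```text
time_s: 1.62
eef_pos: [0.482, 0.2472, 0.1389]
ee_rot: [[-0.035, 0.999, -0.006], [0.999, 0.035, -0.002], [-0.002, -0.006, -1.0]]
contact_force: [0.5, 0.1, 0.5]
finger_gap: 1.0
gripper_force: 0.0
cornerL [[-75.1 122.4]]
cornerR [[  67.5 -135.2]]
rail ax a [[-8.7 97. ]]
rail b [[ -8.7 -91.2]]
post topleft near [[-26.8 112.2]]
farpost R top corner [[   2.1 -123.2]]
[0.48342457 0.24783175 0.14107171] [-0.92892274  0.50227099  1.0953751 ]
```

```bash
python3 -m handwheel '[[[0,0,0,0,0,0,-1],[0,0,0,0,0,0,-1],[0,0,0,0,0,0,-1],[0,0,0,0,0,0,-1],[0,0,-0.5,0,0,0,-1],[0,0,-1,0,0,0,-1],[0,0,-1.5,0,0,0,-1],[0,0,-2,0,0,0,-1]]]' 25
```

```text
time_s: 2.68
eef_pos: [0.484, 0.248, 0.1926]
ee_rot: [[-0.036, 0.999, 0.0], [0.999, 0.036, 0.0], [0.0, 0.0, -1.0]]
contact_force: [0.5, -0.4, 0.3]
finger_gap: 0.155
gripper_force: 0.0
```

```bash
python3 -m handwheel '[[[0,0,-3,0,0,0,-1],[0,0,0,0,0,0,-1],[0,0,0,0,0,0,-1]]]' 25; python3 -c "
from p import *
print(manip.observe()['gripper_force'],manip.observe()['contact_force'])
plan([.585,.012,.22],tool(-88,0)); plan([.585,.012,.22],tool(92,0))
print(manip.observe()['joint_pos'])
a=grab('scene')['pixels'][:,:,::-1];b=grab('top')['pixels'][:,:,::-1]
cv2.imwrite('pics/s2.png',np.hstack([cv2.resize(a[60:300,150:390],(400,400)),cv2.resize(b[200:310,190:300],(400,400),interpolation=2)]))
"
```

```text
time_s: 3.05
eef_pos: [0.4839, 0.248, 0.2215]
ee_rot: [[-0.035, 0.999, 0.0], [0.999, 0.035, 0.0], [0.0, 0.0, -1.0]]
contact_force: [-0.2, -0.2, -0.8]
finger_gap: 0.007
gripper_force: 0.0
0.0 [-0.19098258 -0.1665125  -0.83303695]
10 rows of [-1.35, 2.51, 0.02] [0.0, -0.0, 9.0]
9 rows of [-2.99, -1.02, 0.02] [0.0, 0.0, -10.0]
[ 3.63681784e-01  3.71504401e-01  1.53661006e+00 -1.37774477e-06
  1.23321079e+00  3.28191848e-01]
```

View pics/s2.png

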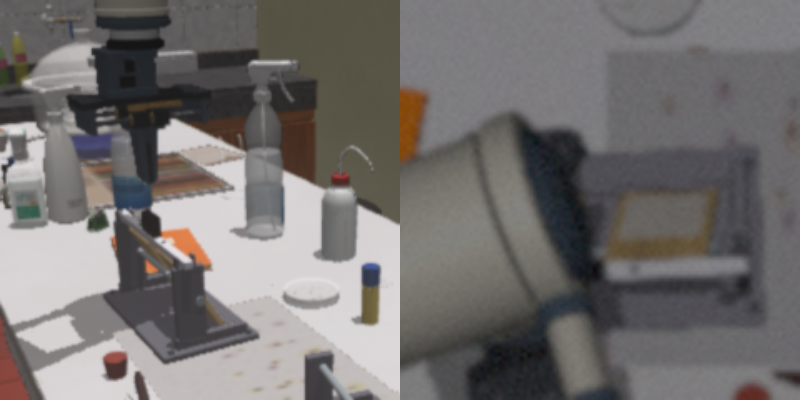

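The bar is still in its brackets (tab at (150,220) left): I lifted before the fingers had closed, since full closing takes about 1 s. I'll go back, opening only partly first.

```bash
python3 -m handwheel '[[[0,0,0,0,0,0,0.2],[0,0,0,0,0,0,0.2],[0,0,0,0,0,0,0.2],[0,0,0,0,0,0,0.2],[0,0,0,0,0,0,0.2],[0,0,0,0,0,0,0.2]]]' 25
python3 -m handwheel '[[[0,0,4,0,0,0,0.2],[0,0,4,0,0,0,0.2],[0,0,0,0,0,0,0.2],[0,0,0,0,0,0,-1],[0,0,0,0,0,0,-1],[0,0,0,0,0,0,-1],[0,0,0,0,0,0,-1],[0,0,0,0,0,0,-1]]]'
python3 -m handwheel '[[[0,0,0,0,0,0,-1],[0,0,0,0,0,0,-1]]]'
```

```text
time_s: 3.9
eef_pos: [0.484, 0.248, 0.2213]
ee_rot: [[-0.036, 0.999, 0.0], [0.999, 0.036, -0.0], [-0.0, 0.0, -1.0]]
contact_force: [-0.2, -0.4, -0.5]
finger_gap: 0.595
gripper_force: 0.0
time_s: 4.9
eef_pos: [0.4842, 0.2481, 0.1417]
ee_rot: [[-0.036, 0.999, 0.0], [0.999, 0.036, 0.0], [0.0, 0.0, -1.0]]
contact_force: [-1.3, -0.4, 5.9]
finger_gap: 0.15
gripper_force: 25.0
time_s: 5.15
eef_pos: [0.4842, 0.2481, 0.1417]
ee_rot: [[-0.036, 0.999, 0.0], [0.999, 0.036, 0.0], [0.0, 0.0, -1.0]]
contact_force: [-1.3, -0.8, 5.9]
finger_gap: 0.153
gripper_force: 25.0
```

```bash
python3 -m handwheel '[[[0,0,-1,0,0,0,-1],[0,0,-2,0,0,0,-1],[0,0,-3,0,0,0,-1],[0,0,-3,0,0,0,-1],[0,0,0,0,0,0,-1]]]'
python3 -c "
from p import *
plan([.58,.012,.23],tool(-88,0)); plan([.58,.012,.23],tool(90,0))
print(manip.observe()['joint_pos'])"
```

```text
time_s: 5.78
eef_pos: [0.4851, 0.2484, 0.2337]
ee_rot: [[-0.035, 0.999, 0.004], [0.999, 0.035, 0.001], [0.001, 0.004, -1.0]]
contact_force: [0.2, 0.5, -1.3]
finger_gap: 0.156
gripper_force: 25.0
10 rows of [-1.4, 2.46, 0.04] [0.01, -0.02, 9.0]
9 rows of [-2.95, -1.03, 0.04] [0.03, 0.01, -9.77]
[3.63728176e-01 3.59166143e-01 1.51986965e+00 3.49821795e-05
 1.25845115e+00 3.28220807e-01]
```

```bash
python3 -m handwheel '[[[-1.4,2.46,0,0,0,9,-1],[-1.4,2.46,0,0,0,9,-1],[-1.4,2.46,0,0,0,9,-1],[-1.4,2.46,0,0,0,9,-1],[-1.4,2.46,0,0,0,9,-1],[-1.4,2.46,0,0,0,9,-1],[-1.4,2.46,0,0,0,9,-1],[-1.4,2.46,0,0,0,9,-1]]]'
python3 -m handwheel '[[[-1.4,2.46,0,0,0,9,-1],[-1.4,2.46,0,0,0,9,-1],[0,0,0,0,0,0,-1]]]'
python3 -c "
from p import *
plan([.58,.012,.03],tool(-90,0))
print(manip.observe()['joint_pos'])"
```

```text
time_s: 6.78
eef_pos: [0.5926, 0.0651, 0.2302]
ee_rot: [[0.941, 0.338, -0.002], [0.338, -0.941, -0.0], [-0.001, -0.0, -1.0]]
contact_force: [0.4, 1.0, -1.6]
finger_gap: 0.152
gripper_force: 25.0
time_s: 7.15
eef_pos: [0.5782, 0.0099, 0.2305]
ee_rot: [[0.999, 0.032, -0.002], [0.032, -0.999, -0.0], [-0.002, 0.0, -1.0]]
contact_force: [-0.2, 1.6, -1.7]
finger_gap: 0.154
gripper_force: 25.0
4 rows of [0.05, -0.05, 5.01] [0.0, 0.02, 0.46]
[-8.60140996e-02  4.12658160e-01  1.43979992e+00 -2.71091243e-04
  1.29076419e+00  1.45264474e+00]
```

```bash
python3 -m handwheel '[[[0,0,5,0,0,0,-1],[0,0,5,0,0,0,-1],[0,0,5,0,0,0,-1],[0,0,4.5,0,0,0,-1],[0,0,1.5,0,0,0,-1],[0,0,0.4,0,0,0,-1],[0,0,0.3,0,0,0,-1],[0,0,0,0,0,0,-1]]]'
```

```text
time_s: 8.15
eef_pos: [0.5799, 0.0113, 0.0154]
ee_rot: [[0.999, 0.036, 0.002], [0.036, -0.999, -0.0], [0.002, 0.0, -1.0]]
contact_force: [0.0, 0.9, -1.6]
finger_gap: 0.151
gripper_force: 25.0
```

```bash
python3 -m handwheel '[[[0,0,0.3,0,0,0,-1],[0,0,0.15,0,0,0,-1],[0,0,0,0,0,0,-1]]]'; python3 -m handwheel '[[[0,0,0.1,0,0,0,-1],[0,0,0,0,0,0,-1]]]'
```

```text
time_s: 8.52
eef_pos: [0.5791, 0.0113, 0.0098]
ee_rot: [[0.999, 0.036, -0.0], [0.036, -0.999, 0.0], [-0.0, -0.0, -1.0]]
contact_force: [0.4, -0.2, -0.7]
finger_gap: 0.152
gripper_force: 25.0
time_s: 8.78
eef_pos: [0.5792, 0.0113, 0.0097]
ee_rot: [[0.999, 0.036, 0.0], [0.036, -0.999, -0.0], [0.0, 0.0, -1.0]]
contact_force: [-4.6, 0.6, 16.4]
finger_gap: 0.15
gripper_force: 25.0
```

```bash
python3 -m handwheel '[[[0,0,0,0,0,0,0.2],[0,0,0,0,0,0,0.2],[0,0,0,0,0,0,0.2],[0,0,0,0,0,0,0.2],[0,0,-2,0,0,0,0.2],[0,0,-5,0,0,0,0.2],[0,0,-5.5,0,0,0,0.2],[0,0,-5.5,0,0,0,0.2]]]'
python3 -c "
from p import *
a=grab('scene')['pixels'][:,:,::-1];b=grab('top')['pixels'][:,:,::-1]
cv2.imwrite('pics/t3.png',b)
cv2.imwrite('pics/s3.png',np.vstack([np.hstack([cv2.resize(a[175:285,200:320],(400,367),interpolation=2),cv2.resize(a[175:300,270:400],(380,367),interpolation=2)]),cv2.resize(b[230:290,190:390],(780,234),interpolation=2)]))
cv2.imwrite('pics/c3.png',cv2.resize(b[230:300,190:300],None,fx=7,fy=7,interpolation=2))
"
```

```text
time_s: 9.78
eef_pos: [0.5788, 0.0113, 0.1905]
ee_rot: [[0.999, 0.035, -0.0], [0.035, -0.999, 0.0], [-0.0, -0.0, -1.0]]
contact_force: [1.1, 0.7, -0.3]
finger_gap: 0.602
gripper_force: 0.0
```

View pics/s3.png

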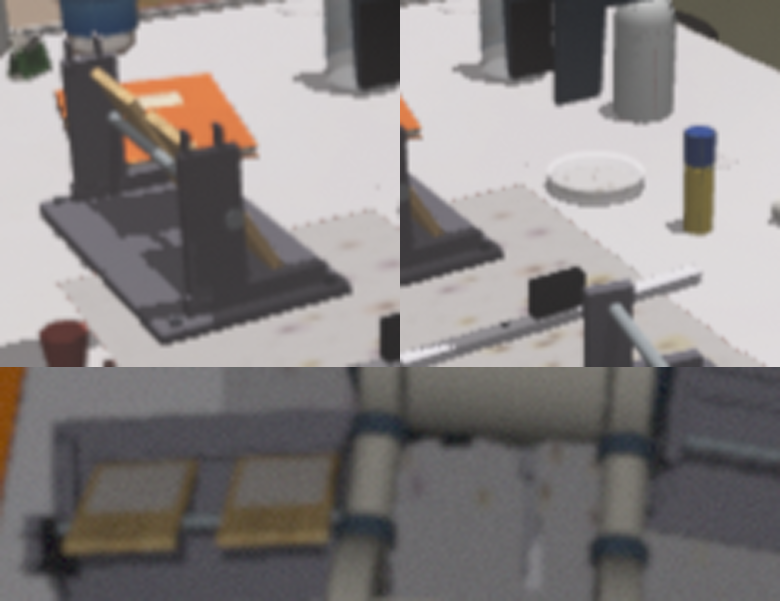

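View pics/c3.png

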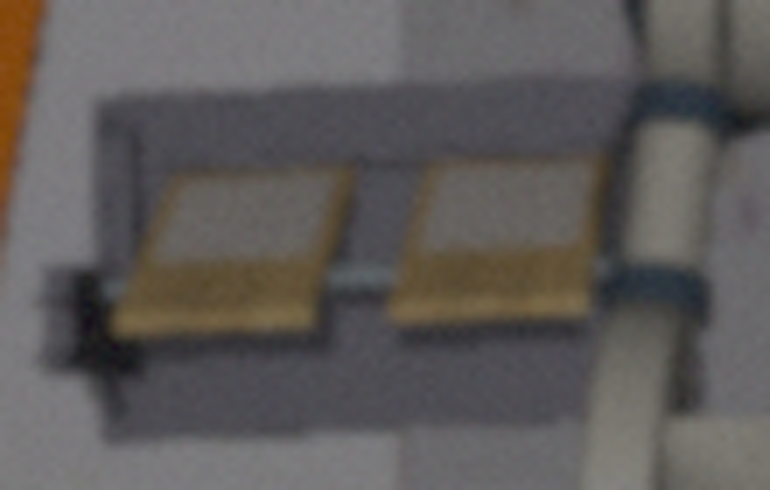

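The bar lies flat between the stands (tab at (557,292) in the scene crop). In the top crop, the boards' bright upper end faces run (112–315, 315–332) and (388–590, 303–322), and their lower edges are at rows ~170 and ~160.

```bash
python3 - <<'E'
from p import *
d=grab("top")
def c1(*p): return (np.array(p)+.5)/7-.5+[190,230]
P=[]
for q in(((116,317),(316,314),(112,333),(312,331),(170,172),(352,168)),((394,306),(591,302),(388,323),(587,318),(425,158),(607,153))):
    q=c1(*q);up=plane(d,q[:2],.129);lo=plane(d,q[2:4],.125);bt=plane(d,q[4:],.0165)
    c=(up.mean(0)+lo.mean(0))/2
    v=up[0]-up[1];v2=bt[0]-bt[1]
    print("top c",c.round(4),"width",np.linalg.norm(v).round(4),np.linalg.norm(v2).round(4),"yaw",np.degrees(np.arctan2(-v[0],v[1])).round(1),np.degrees(np.arctan2(-v2[0],v2[1])).round(1),"length",np.linalg.norm(up.mean(0)-bt.mean(0)).round(4),"lean",((bt-up).mean(0)).round(4))
E
```

```text
top c [0.4805 0.3035 0.127 ] width 0.0805 0.0793 yaw 0.8 1.1 length 0.1301 lean [ 0.0651  0.0061 -0.1125]
top c [0.4849 0.1927 0.127 ] width 0.0788 0.0789 yaw 1.1 1.4 length 0.1309 lean [ 0.0667  0.0062 -0.1125]
```

```bash
python3 -m handwheel '[[[0,0,-4,0,0,0,0],[0,0,-3,0,0,0,0]]]'
cat > g.py <<'E'
from p import *
import sys
def tgt(top,back,yaw=2.2,tilt=30):
    R=tool(yaw,tilt);return np.array(top)-back*R[:,2],R
E
python3 -c "
from g import *
p,R=tgt([.485,.193,.127],.12);print(p,R.round(2).tolist());plan(p,R)"
```

```text
time_s: 10.18
eef_pos: [0.5787, 0.0113, 0.2589]
ee_rot: [[0.999, 0.036, -0.002], [0.036, -0.999, 0.0], [-0.002, -0.0, -1.0]]
contact_force: [0.1, -0.1, -0.3]
finger_gap: 0.498
gripper_force: 0.0
[0.42504423 0.19069673 0.23092305] [[-0.04, 0.87, 0.5], [1.0, 0.03, 0.02], [0.0, 0.5, -0.87]]
10 rows of [0.04, -2.64, -0.34] [-2.36, 2.36, -8.79]
```

```bash
python3 -m handwheel '[[[0.04,-2.64,-0.34,-2.36,2.36,-8.79,0],[0.04,-2.64,-0.34,-2.36,2.36,-8.79,0],[0.04,-2.64,-0.34,-2.36,2.36,-8.79,0],[0.04,-2.64,-0.34,-2.36,2.36,-8.79,0],[0.04,-2.64,-0.34,-2.36,2.36,-8.79,0],[0.04,-2.64,-0.34,-2.36,2.36,-8.79,0],[0.04,-2.64,-0.34,-2.36,2.36,-8.79,0],[0.04,-2.64,-0.34,-2.36,2.36,-8.79,0]]]'
python3 -m handwheel '[[[0.04,-2.64,-0.34,-2.36,2.36,-8.79,0],[0.04,-2.64,-0.34,-2.36,2.36,-8.79,0],[0,0,0,0,0,0,0]]]'
python3 -c "
from g import *
p,R=tgt([.485,.193,.127],.05);plan(p,R);print(manip.observe()['joint_pos'])"
```

```text
time_s: 11.18
eef_pos: [0.4726, 0.1798, 0.2467]
ee_rot: [[0.263, 0.869, 0.42], [0.963, -0.266, -0.052], [0.066, 0.418, -0.906]]
contact_force: [0.5, 0.6, -0.5]
finger_gap: 0.498
gripper_force: 0.0
time_s: 11.55
eef_pos: [0.4217, 0.1898, 0.2287]
ee_rot: [[-0.041, 0.866, 0.498], [0.999, 0.037, 0.018], [-0.003, 0.498, -0.867]]
contact_force: [0.5, -0.9, 0.8]
finger_gap: 0.498
gripper_force: 0.0
2 rows of [0.04, 0.21, 3.49] [-0.06, 0.04, 0.1]
[ 0.44513853  0.08934395  2.0902214  -0.41483129  0.51414275  0.72018544]
```

```bash
python3 -m handwheel '[[[0.04,0.21,3.5,0,0,0,0],[0,0.15,3.5,0,0,0,0],[0,0,3.5,0,0,0,0],[0,0,2.5,0,0,0,0],[0,0,1.8,0,0,0,0],[0,0,0,0,0,0,0]]]'
python3 -c "
from g import *
p,R=tgt([.485,.193,.127],-.028);plan(p,R)"
```

```text
time_s: 12.3
eef_pos: [0.5028, 0.1934, 0.1032]
ee_rot: [[-0.037, 0.866, 0.5], [0.999, 0.032, 0.017], [-0.001, 0.5, -0.866]]
contact_force: [-0.6, 0.1, -0.1]
finger_gap: 0.503
gripper_force: 0.0
1 rows of [0.03, -0.35, -0.16] [-0.01, 0.13, -0.05]
```

```bash
python3 -m handwheel '[[[0,-0.35,-0.1,0,0,0,0],[0,0,0,0,0,0,-1],[0,0,0,0,0,0,-1],[0,0,0,0,0,0,-1],[0,0,0,0,0,0,-1],[0,0,0,0,0,0,-1],[0,0,0,0,0,0,-1]]]' 15
python3 -m handwheel '[[[0,0,0,0,0,0,-1]]]'
```

```text
time_s: 13.18
eef_pos: [0.4989, 0.1938, 0.1039]
ee_rot: [[-0.038, 0.864, 0.502], [0.999, 0.034, 0.019], [-0.001, 0.502, -0.865]]
contact_force: [1.0, -0.9, 4.2]
finger_gap: 0.085
gripper_force: 15.0
time_s: 13.3
eef_pos: [0.499, 0.1938, 0.1038]
ee_rot: [[-0.038, 0.864, 0.502], [0.999, 0.033, 0.019], [-0.001, 0.502, -0.865]]
contact_force: [0.5, -0.4, 6.0]
finger_gap: 0.088
gripper_force: 15.0
```

```bash
python3 -m handwheel '[[[0,0,-0.5,0,0,0,-1],[0,0,-1.5,0,0,0,-1],[0,0.3,-2,0,0,0,-1],[0,2,-3.5,0,0,0,-1],[0,2.3,-4,0,0,0,-1],[0,2.3,-4,0,0,0,-1],[0,2,-3.5,0,0,0,-1],[0,0,0,0,0,0,-1]]]' 20
cat > st.py <<'E'
from p import *
S=np.array([.5414,-.2125,0]);YAW=-9.6
Z=Ro.from_euler('z',YAW,degrees=True).as_matrix()
def at(x,y,z,tilt,L=.102):
    R=tool(YAW,tilt);o=S+Z@np.array([x,y,z]);return o-L*R[:,2],R
E
python3 -c "
from st import *
plan(*at(.055,-.047,.12,33));print(at(.055,-.047,.12,33)[0]);print(manip.observe()['joint_pos'])"
```

```text
time_s: 14.3
eef_pos: [0.4816, 0.1934, 0.3137]
ee_rot: [[-0.037, 0.862, 0.506], [0.999, 0.032, 0.019], [0.0, 0.506, -0.862]]
contact_force: [-0.0, 0.3, -1.7]
finger_gap: 0.091
gripper_force: 20.0
9 rows of [-4.99, 0.09, 1.47] [-0.29, -0.69, 1.11]
[ 0.53301643 -0.25874956  0.2055444 ]
[ 0.38365816  0.04155273  1.8559155  -0.25291883  0.75571818  0.48766311]
```

```bash
python3 -m handwheel '[[[-5,0.09,1.47,-0.29,-0.69,1.11,-1],[-5,0.09,1.47,-0.29,-0.69,1.11,-1],[-5,0.09,1.47,-0.29,-0.69,1.11,-1],[-5,0.09,1.47,-0.29,-0.69,1.11,-1],[-5,0.09,1.47,-0.29,-0.69,1.11,-1],[-5,0.09,1.47,-0.29,-0.69,1.11,-1],[-5,0.09,1.47,-0.29,-0.69,1.11,-1],[-5,0.09,1.47,-0.29,-0.69,1.11,-1]]]'
python3 -m handwheel '[[[-5,0.09,1.47,-0.29,-0.69,1.11,-1],[0,0,0,0,0,0,-1],[0,0,0,0,0,0,-1]]]'
python3 -c "
from st import *
plan(*at(.055,-.047,.03,33),4);print(manip.observe()['joint_pos'],manip.observe()['contact_force'])
for n in('top','scene'):
  a=grab(n)['pixels'][:,:,::-1];cv2.imwrite(f'pics/p_{n}.png',a)
b=cv2.imread('pics/p_scene.png');cv2.imwrite('pics/p1.png',cv2.resize(b[200:410,270:470],(760,598)[:2],interpolation=2))"
```

```text
time_s: 15.3
eef_pos: [0.5294, -0.2109, 0.213]
ee_rot: [[0.147, 0.836, 0.529], [0.989, -0.123, -0.081], [-0.003, 0.535, -0.845]]
contact_force: [1.4, 0.9, -0.7]
finger_gap: 0.085
gripper_force: 20.0
time_s: 15.68
eef_pos: [0.5309, -0.2595, 0.2019]
ee_rot: [[0.168, 0.83, 0.531], [0.986, -0.141, -0.092], [-0.002, 0.539, -0.842]]
contact_force: [0.7, 1.2, -0.3]
finger_gap: 0.085
gripper_force: 20.0
4 rows of [0.03, -1.13, 1.84] [-0.09, 0.03, -0.0]
[-0.72938166  0.29798389  1.93030465  0.63553484  0.50175935 -1.06114854] [ 0.70282584  1.20838703 -0.28797656]
```

```bash
python3 -m handwheel '[[[0.03,-1.13,1.84,0,0,0,-1],[0.03,-1.13,1.84,0,0,0,-1],[0.03,-1.13,1.84,0,0,0,-1],[0.03,-1.13,1.84,-0.3,0,0,-1],[0,0,0,0,0,0,-1]]]'
python3 -c "
from st import *
plan(*at(.055,-.047,.0145,33),3);print(manip.observe()['contact_force'])
b=grab('scene')['pixels'][:,:,::-1];cv2.imwrite('pics/p1.png',cv2.resize(b[220:400,290:470],(600,600),interpolation=2))"
```

```text
time_s: 16.4
eef_pos: [0.5333, -0.258, 0.1158]
ee_rot: [[0.166, 0.828, 0.536], [0.986, -0.139, -0.092], [-0.001, 0.544, -0.839]]
contact_force: [-0.3, 0.6, -0.1]
finger_gap: 0.083
gripper_force: 20.0
3 rows of [-0.03, -0.29, 0.44] [-0.02, 0.02, 0.02]
[-0.3046618   0.58441216 -0.10562812]
```

View pics/p1.png

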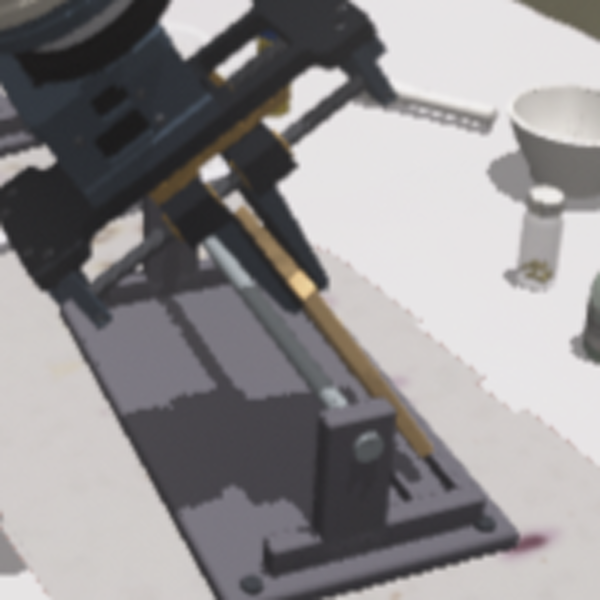

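The board hangs just above the stand, lower corner at (425,455), near the groove shadows at (440,472) and (403,487). I'll check this numerically.

```bash
python3 - <<'E'
from st import *
d=grab("scene")
f=lambda u,v:(290+u*.3,220+v*.3)
for n,u,z in(("corner lower-under",(412,452),.028),("corner right",(432,452),.030),("line far",(440,472),.016),("line near",(403,487),.016)):
    print(n,((plane(d,f(*u),z)[0]-S)@Z*1e3).round(1))
E
```

```text
corner lower-under [ 48.4 -82.2  28. ]
corner right [ 56.2 -87.5  30. ]
line far [ 62.1 -87.4  16. ]
line near [ 39.6 -91.   16. ]
```

```bash
python3 -m handwheel '[[[0,-0.25,0.44,0,0,0,-1],[0,-0.25,0.44,0,0,0,-1],[0,-0.15,0.25,0,0,0,-1],[0,0,0,0,0,0,-1]]]'
python3 -m handwheel '[[[0,-0.05,0.1,0,0,0,-1],[0,0,0,0,0,0,-1]]]'
python3 -c "
from st import *
s=manip.observe();o=s['eef_pos']+.102*s['ee_rot'][:,2];print(((o-S)@Z*1e3).round(1))"
```

```text
time_s: 17.0
eef_pos: [0.5348, -0.2597, 0.1045]
ee_rot: [[0.167, 0.826, 0.538], [0.986, -0.138, -0.094], [-0.003, 0.546, -0.838]]
contact_force: [-0.5, 0.2, -1.1]
finger_gap: 0.092
gripper_force: 20.0
time_s: 17.25
eef_pos: [0.5348, -0.2598, 0.103]
ee_rot: [[0.167, 0.826, 0.538], [0.986, -0.138, -0.094], [-0.003, 0.546, -0.838]]
contact_force: [1.1, 0.8, -1.6]
finger_gap: 0.089
gripper_force: 20.0
[ 57.  -48.   17.6]
```

```bash
python3 -m handwheel '[[[0,-0.26,0.13,0,0,0,-1],[0,0,0,0,0,0,-1]]]'
python3 -m handwheel '[[[0,-0.05,0.08,0,0,0,-1],[0,0,0,0,0,0,-1]]]'
python3 -c "
from st import *
s=manip.observe();o=s['eef_pos']+.102*s['ee_rot'][:,2];print(((o-S)@Z*1e3).round(1))
plan(*at(.0565,-.047,.0150,37),2)"
```

```text
time_s: 17.5
eef_pos: [0.5334, -0.2597, 0.1007]
ee_rot: [[0.167, 0.826, 0.538], [0.986, -0.138, -0.094], [-0.003, 0.547, -0.837]]
contact_force: [-1.5, 1.2, 7.7]
finger_gap: 0.085
gripper_force: 20.0
time_s: 17.75
eef_pos: [0.5334, -0.2598, 0.1003]
ee_rot: [[0.167, 0.825, 0.539], [0.986, -0.138, -0.095], [-0.004, 0.547, -0.837]]
contact_force: [-9.6, 2.3, 20.6]
finger_gap: 0.09
gripper_force: 20.0
[ 55.8 -48.3  15. ]
2 rows of [0.05, -0.31, 0.02] [-1.91, 0.1, 0.04]
```

```bash
python3 -m handwheel '[[[0,-0.2,-0.08,-1.5,0,0,-1],[0,-0.25,0,-1.5,0,0,-1],[0,0,0,0,0,0,-1]]]'
python3 -c "
from st import *
s=manip.observe();o=s['eef_pos']+.102*s['ee_rot'][:,2];print(((o-S)@Z*1e3).round(1),np.degrees(np.arccos(-s['ee_rot'][2,2])))"
```

```text
time_s: 18.12
eef_pos: [0.5293, -0.2592, 0.0977]
ee_rot: [[0.168, 0.796, 0.581], [0.986, -0.134, -0.101], [-0.003, 0.59, -0.808]]
contact_force: [0.2, -0.3, 4.5]
finger_gap: 0.086
gripper_force: 20.0
[ 56.  -48.3  15.4] 36.13890250710213
```

```bash
python3 -m handwheel '[[[0,0,0,0,0,0,-0.7],[0,0,0,0,0,0,-0.5],[0,0,0,0,0,0,-0.2],[0,0,0,0,0,0,0],[0,0,0,0,0,0,0],[0,0,0,0,0,0,0],[0,0,-2,0,0,0,0],[0,0,-4,0,0,0,0]]]'
python3 -m handwheel '[[[0,0,-5,0,0,0,0],[0,0,-5,0,0,0,0],[0,0,0,0,0,0,0]]]'
python3 - <<'E'
from st import *
import g
p,R=g.tgt([.4805,.3035,.127],.15);plan(p,R);print(p)
d=grab('scene');b=d['pixels'][:,:,::-1]
t=grab('top')['pixels'][:,:,::-1]
cv2.imwrite('pics/q1.png',np.hstack([cv2.resize(b[220:400,290:470],(400,400),interpolation=2),cv2.resize(t[210:300,360:450],(400,400),interpolation=2)]))
E
```

```text
time_s: 19.12
eef_pos: [0.494, -0.2525, 0.1457]
ee_rot: [[0.167, 0.798, 0.579], [0.986, -0.134, -0.1], [-0.002, 0.588, -0.809]]
contact_force: [-0.2, -0.5, 1.2]
finger_gap: 0.502
gripper_force: 0.0
time_s: 19.5
eef_pos: [0.4355, -0.2432, 0.2296]
ee_rot: [[0.168, 0.795, 0.582], [0.986, -0.132, -0.105], [-0.007, 0.592, -0.806]]
contact_force: [-0.1, -0.3, -0.3]
finger_gap: 0.498
gripper_force: 0.0
10 rows of [5.41, -0.43, -0.65] [0.62, 0.68, -0.97]
[0.40555528 0.30062091 0.25690381]
```

View pics/q1.png

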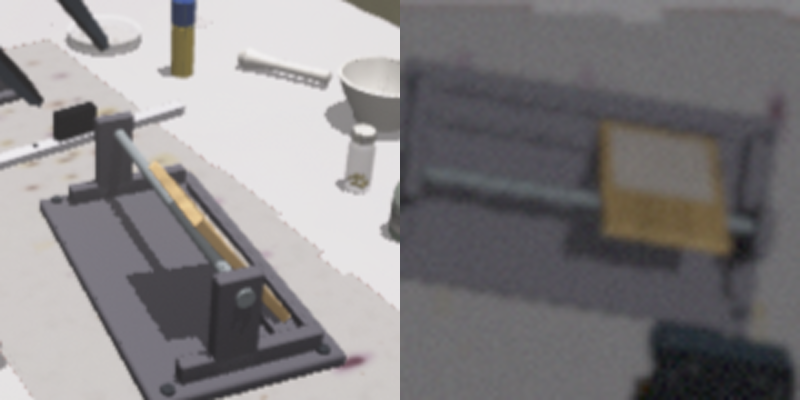

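The board leans squarely in the farther groove on the rail (top crop: lower edge (603,122)–(715,135), upper edge (603,232)–(728,250)); this was my last picture, so from here I go by numbers. Check and fetch the second board.

```bash
python3 - <<'E'
from st import *
d=grab("top")
f=lambda u,v:(360+(u-400)/4.444,210+v/4.444)
for u,z in(((603,122),.017),((715,135),.017),((603,232),.119),((728,252),.117)): print(((plane(d,f(*u),z)[0]-S)@Z*1e3).round(1))
E
python3 -m handwheel '[[[5.4,-0.43,-0.65,0.62,0.68,-0.97,0],[5.4,-0.43,-0.65,0.62,0.68,-0.97,0],[5.4,-0.43,-0.65,0.62,0.68,-0.97,0],[5.4,-0.43,-0.65,0.62,0.68,-0.97,0],[5.4,-0.43,-0.65,0.62,0.68,-0.97,0],[5.4,-0.43,-0.65,0.62,0.68,-0.97,0],[5.4,-0.43,-0.65,0.62,0.68,-0.97,0],[5.4,-0.43,-0.65,0.62,0.68,-0.97,0]]]'
python3 -m handwheel '[[[5.4,-0.43,-0.65,0.62,0.68,-0.97,0],[5.4,-0.43,-0.65,0.62,0.68,-0.97,0],[0,0,0,0,0,0,0]]]'
python3 -c "
from g import *
plan(*tgt([.4805,.3035,.127],.05),3);print(manip.observe()['joint_pos'])"
```

```text
[ 58.1 -11.4  17. ]
[ 61.8 -88.1  17. ]
[-22.8  -8.5 119. ]
[-22.3 -88.8 117. ]
time_s: 20.65
eef_pos: [0.4273, 0.1169, 0.2407]
ee_rot: [[0.028, 0.859, 0.511], [1.0, -0.026, -0.011], [0.004, 0.511, -0.859]]
contact_force: [0.0, -0.9, 0.0]
finger_gap: 0.497
gripper_force: 0.0
time_s: 21.02
eef_pos: [0.415, 0.2257, 0.2479]
ee_rot: [[-0.019, 0.87, 0.493], [1.0, 0.013, 0.016], [0.008, 0.493, -0.87]]
contact_force: [0.0, 0.7, 0.1]
finger_gap: 0.502
gripper_force: 0.0
3 rows of [2.51, -0.06, 2.96] [-0.15, 0.05, -0.39]
[ 0.55574302  0.08313761  2.01995344 -0.43285346  0.62705964  0.83837336]
```

```bash
python3 -m handwheel '[[[3.7,0,0,0,0,-0.4,0],[3.7,0,0,0,0,-0.4,0],[0,0,0,0,0,0,0]]]'
python3 -c "
from g import *
plan(*tgt([.4805,.3035,.127],-.028),5)"
```

```text
time_s: 21.4
eef_pos: [0.4146, 0.2969, 0.2479]
ee_rot: [[-0.027, 0.87, 0.493], [1.0, 0.023, 0.013], [-0.0, 0.493, -0.87]]
contact_force: [-0.0, -0.6, -0.5]
finger_gap: 0.502
gripper_force: 0.0
5 rows of [0.09, -0.05, 3.32] [-0.09, 0.07, -0.12]
```

```bash
python3 -m handwheel '[[[0.09,-0.1,3.3,-0.1,0.07,-0.12,0],[0.09,-0.05,3.3,-0.1,0.07,-0.12,0],[0.09,-0.05,3.3,-0.1,0.07,-0.12,0],[0.09,-0.05,3.3,-0.1,0.07,-0.12,0],[0.09,-0.05,2.8,-0.1,0.07,-0.12,0],[0,0,0,0,0,0,0]]]'
python3 -c "
from g import *
plan(*tgt([.4805,.3035,.127],-.028),1)"
```

```text
time_s: 22.15
eef_pos: [0.4911, 0.2999, 0.1068]
ee_rot: [[-0.035, 0.866, 0.499], [0.999, 0.031, 0.016], [-0.002, 0.499, -0.867]]
contact_force: [-0.3, 0.3, 0.6]
finger_gap: 0.503
gripper_force: 0.0
1 rows of [0.4, 0.11, 0.52] [-0.08, 0.2, -0.14]
```

```bash
python3 -m handwheel '[[[0.4,0.1,0.5,0,0,0,0],[0,0,0,0,0,0,-1],[0,0,0,0,0,0,-1],[0,0,0,0,0,0,-1],[0,0,0,0,0,0,-1],[0,0,0,0,0,0,-1],[0,0,0,0,0,0,-1],[0,0,0,0,0,0,-1]]]' 20
```

```text
time_s: 23.15
eef_pos: [0.4945, 0.3057, 0.1054]
ee_rot: [[-0.036, 0.864, 0.502], [0.999, 0.031, 0.019], [0.001, 0.502, -0.865]]
contact_force: [-6.2, 1.0, 3.7]
finger_gap: 0.09
gripper_force: 20.0
```

```bash
python3 -m handwheel '[[[0,0,-0.5,0,0,0,-1],[0,0,-1.5,0,0,0,-1],[0,0.3,-2,0,0,0,-1],[0,2,-3.5,0,0,0,-1],[0,2.3,-4,0,0,0,-1],[0,2.3,-4,0,0,0,-1],[0,2,-3.5,0,0,0,-1],[0,0,0,0,0,0,-1]]]' 20
python3 -c "
from st import *
plan(*at(.0545,.045,.13,33,.1045));print(at(.0545,.045,.13,33,.1045)[0])"
```

```text
time_s: 24.15
eef_pos: [0.4772, 0.3058, 0.3182]
ee_rot: [[-0.036, 0.862, 0.506], [0.999, 0.029, 0.022], [0.004, 0.507, -0.862]]
contact_force: [0.1, 0.7, -1.4]
finger_gap: 0.085
gripper_force: 20.0
9 rows of [-5.22, 0.32, 1.5] [-0.29, -0.71, 1.09]
[ 0.54652363 -0.16772747  0.21764107]
```

```bash
python3 -m handwheel '[[[-5.2,0.32,1.5,-0.29,-0.71,1.09,-1],[-5.2,0.32,1.5,-0.29,-0.71,1.09,-1],[-5.2,0.32,1.5,-0.29,-0.71,1.09,-1],[-5.2,0.32,1.5,-0.29,-0.71,1.09,-1],[-5.2,0.32,1.5,-0.29,-0.71,1.09,-1],[-5.2,0.32,1.5,-0.29,-0.71,1.09,-1],[-5.2,0.32,1.5,-0.29,-0.71,1.09,-1],[-5.2,0.32,1.5,-0.29,-0.71,1.09,-1]]]'
python3 -m handwheel '[[[-5.2,0.32,1.5,-0.29,-0.71,1.09,-1],[0,0,0,0,0,0,-1],[0,0,0,0,0,0,-1]]]'
python3 -c "
from st import *
plan(*at(.0545,.045,.035,33,.1045),4)"
```

```text
time_s: 25.15
eef_pos: [0.5413, -0.1158, 0.2247]
ee_rot: [[0.147, 0.835, 0.53], [0.989, -0.121, -0.083], [-0.005, 0.537, -0.844]]
contact_force: [1.9, 0.5, -0.7]
finger_gap: 0.088
gripper_force: 20.0
time_s: 25.52
eef_pos: [0.5443, -0.1667, 0.2143]
ee_rot: [[0.169, 0.83, 0.532], [0.986, -0.14, -0.094], [-0.004, 0.54, -0.841]]
contact_force: [-0.4, -0.5, -1.7]
finger_gap: 0.085
gripper_force: 20.0
4 rows of [-0.01, -1.19, 1.96] [-0.07, 0.06, 0.01]
```

```bash
python3 -m handwheel '[[[0,-1.19,1.96,0,0,0,-1],[0,-1.19,1.96,0,0,0,-1],[0,-1.19,1.96,0,0,0,-1],[0,-1.19,1.96,0,0,0,-1],[0,0,0,0,0,0,-1]]]'
python3 -c "
from st import *
s=manip.observe();o=s['eef_pos']+.1045*s['ee_rot'][:,2];print(((o-S)@Z*1e3).round(1))
plan(*at(.055,.045,.0155,33,.1045),3)"
```

```text
time_s: 26.15
eef_pos: [0.5471, -0.1659, 0.1243]
ee_rot: [[0.166, 0.83, 0.532], [0.986, -0.138, -0.092], [-0.003, 0.54, -0.842]]
contact_force: [0.3, -0.2, -0.4]
finger_gap: 0.087
gripper_force: 20.0
[54.3 46.7 36.4]
3 rows of [-0.06, -0.38, 0.6] [-0.1, 0.03, 0.04]
```

```bash
python3 -m handwheel '[[[0,-0.36,0.57,0,0,0,-1],[0,-0.34,0.53,0,0,0,-1],[0,-0.24,0.38,0,0,0,-1],[0,0,0,0,0,0,-1]]]'
python3 -m handwheel '[[[0,-0.06,0.1,0,0,0,-1],[0,0,0,0,0,0,-1]]]'
python3 -c "
from st import *
s=manip.observe();o=s['eef_pos']+.1045*s['ee_rot'][:,2];print(((o-S)@Z*1e3).round(1))"
```

```text
time_s: 26.65
eef_pos: [0.5482, -0.1669, 0.1088]
ee_rot: [[0.166, 0.828, 0.535], [0.986, -0.138, -0.093], [-0.004, 0.543, -0.84]]
contact_force: [-0.9, 0.6, -0.6]
finger_gap: 0.087
gripper_force: 20.0
time_s: 26.9
eef_pos: [0.5481, -0.1676, 0.1073]
ee_rot: [[0.167, 0.828, 0.535], [0.986, -0.138, -0.094], [-0.004, 0.543, -0.84]]
contact_force: [-0.7, 0.3, -0.9]
finger_gap: 0.087
gripper_force: 20.0
[55.9 45.  19.5]
```

```bash
python3 -m handwheel '[[[0,-0.17,0.22,0,0,0,-1],[0,0,0,0,0,0,-1],[0,-0.05,0.08,0,0,0,-1],[0,0,0,0,0,0,-1]]]'
python3 -m handwheel '[[[0,-0.05,0.08,0,0,0,-1],[0,0,0,0,0,0,-1]]]'
python3 -c "
from st import *
s=manip.observe();o=s['eef_pos']+.1045*s['ee_rot'][:,2];print(((o-S)@Z*1e3).round(1))"
```

```text
time_s: 27.4
eef_pos: [0.5478, -0.1677, 0.1032]
ee_rot: [[0.167, 0.829, 0.534], [0.986, -0.138, -0.094], [-0.004, 0.543, -0.84]]
contact_force: [-0.1, -0.3, -1.2]
finger_gap: 0.085
gripper_force: 20.0
time_s: 27.65
eef_pos: [0.5478, -0.1678, 0.1023]
ee_rot: [[0.167, 0.828, 0.535], [0.986, -0.138, -0.094], [-0.004, 0.543, -0.84]]
contact_force: [-1.1, -0.6, 2.6]
finger_gap: 0.086
gripper_force: 20.0
[55.6 44.7 14.6]
```

```bash
python3 -m handwheel '[[[0,-0.2,-0.03,-1.5,0,0,-1],[0,-0.25,0,-1.5,0,0,-1],[0,0,0,0,0,0,-1]]]'
python3 -c "
from st import *
s=manip.observe();o=s['eef_pos']+.1045*s['ee_rot'][:,2];print(((o-S)@Z*1e3).round(1),np.degrees(np.arccos(-s['ee_rot'][2,2])))"
```

```text
time_s: 28.02
eef_pos: [0.5442, -0.1667, 0.0999]
ee_rot: [[0.167, 0.803, 0.573], [0.986, -0.135, -0.099], [-0.002, 0.581, -0.814]]
contact_force: [0.1, -0.1, 0.2]
finger_gap: 0.087
gripper_force: 20.0
[55.8 45.4 14.8] 35.52446707983848
```

```bash
python3 -m handwheel '[[[0,0,0,0,0,0,-0.7],[0,0,0,0,0,0,-0.5],[0,0,0,0,0,0,-0.2],[0,0,0,0,0,0,0],[0,0,0,0,0,0,0],[0,0,0,0,0,0,0],[0,0,-2,0,0,0,0],[0,0,-4,0,0,0,0]]]'
python3 -m handwheel '[[[0,0,-5,0,0,0,0],[0,0,-5,0,0,0,0],[-5,0,-5,0,0,0,0],[-5,0,-5,0,0,0,0],[-5,0,0,0,0,0,0],[-5,0,0,0,0,0,0],[0,0,0,0,0,0,0]]]'
python3 - <<'E'
from st import *
d=grab("top");a=d["pixels"];hsv=cv2.cvtColor(a,cv2.COLOR_RGB2HSV)
# plywood: yellow-brown
m=cv2.inRange(hsv,(10,70,60),(30,255,255));m[:, :350]=0;m[:,460:]=0;m[:215]=0;m[300:]=0
n,l,st,c=cv2.connectedComponentsWithStats(m)
for i in range(1,n):
    if st[i,4]>25:
        pts=np.argwhere(l==i)[:,::-1].astype(np.float32);hull=cv2.convexHull(pts).reshape(-1,2)
        ap=cv2.approxPolyDP(hull,3,True).reshape(-1,2)
        print(st[i].tolist(),ap.tolist())
        for u in ap:
            lo=((plane(d,u,.017)[0]-S)@Z*1e3).round(0);hi=((plane(d,u,.118)[0]-S)@Z*1e3).round(0);print("   as lower",lo[:2],"as upper",hi[:2])
E
```

```text
time_s: 29.02
eef_pos: [0.5183, -0.161, 0.1387]
ee_rot: [[0.164, 0.802, 0.574], [0.986, -0.134, -0.095], [0.001, 0.582, -0.813]]
contact_force: [-0.3, 0.7, 0.8]
finger_gap: 0.497
gripper_force: 0.0
time_s: 29.9
eef_pos: [0.4106, -0.3308, 0.2588]
ee_rot: [[0.159, 0.792, 0.589], [0.987, -0.133, -0.088], [0.009, 0.596, -0.803]]
contact_force: [-0.7, 0.2, 0.2]
finger_gap: 0.501
gripper_force: 0.0
[374, 233, 28, 29, 337] [[400.0, 261.0], [374.0, 256.0], [375.0, 233.0], [400.0, 241.0]]
   as lower [-15.  -5.] as upper [-22.   8.]
   as lower [-13.  74.] as upper [-20.  82.]
   as lower [56. 82.] as upper [45. 89.]
   as lower [45.  4.] as upper [34. 16.]
[405, 238, 30, 29, 345] [[434.0, 265.0], [406.0, 262.0], [405.0, 238.0], [431.0, 251.0]]
   as lower [ -10. -108.] as upper [-18. -88.]
   as lower [-15. -23.] as upper [-22.  -9.]
   as lower [ 56. -10.] as upper [45.  3.]
   as lower [ 30. -93.] as upper [ 20. -74.]
```

```bash
python3 -m handwheel '[[[0,0,0,0,0,0,0],[0,0,0,0,0,0,0],[0,0,0,0,0,0,0]]]'; python3 -c "
from cell import manip
print(manip.close_job())"
```

```text
time_s: 30.32
eef_pos: [0.4115, -0.3263, 0.2587]
ee_rot: [[0.154, 0.793, 0.589], [0.988, -0.13, -0.084], [0.01, 0.595, -0.804]]
contact_force: [-0.4, -0.2, -0.5]
finger_gap: 0.5
gripper_force: 0.0
the job is handed in; nothing more can be done
None
```

I handed the job in at 30.3 s; no verdict came back, but by my last camera measurements both boards lean side by side in the stand's farther groove, and the bar was laid flat on the worktop between the stands.

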